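Fill the slotted tube with discs up to its line

TASK

Stack round blue discs flat in the upright slotted bamboo tube, on top of the one already in it, until the top of the pile is level with the black line round the tube. The discs come in two thicknesses, so pick the ones that bring the pile exactly to the line; leave the disc that is not needed lying flat on the mat, and do not push the other things on the desk about.

Things in the scene. Friction and masses are not known exactly. Their poses are not given: they have to be found in the camera images.
- tube: fixed upright bamboo tube, open top; bore 68 mm, wall 5 mm, rim 80 mm above the mat, no floor (discs rest on the mat). Two opposite slots, 44 mm wide, facing its +y and -y, run from the rim to a foot ring (96 mm diameter, 6 mm high): room for fingers beside a disc. Origin: on its axis at the mat surface, 2 mm above the work surface; z up. One of the four discs, any, lies in it at the start
- tube_mark (a point): point on the tube's axis at the height of the black line round its wall, 70 mm above the mat
- disc_thin_a_center (a point): centre of a thin round blue plastic disc, 60 mm diameter, 20 mm thick, about 72 g; it lies flat on the mat (2 mm thick) or at the bottom of the tube
- disc_thin_a: the same disc; origin at the centre of its underside, z through its thickness
- disc_thin_b_center (a point): centre of a thin round blue plastic disc, 60 mm diameter, 20 mm thick, about 72 g; it lies flat on the mat (2 mm thick) or at the bottom of the tube
- disc_thin_b: the same disc; origin at the centre of its underside, z through its thickness
- disc_thick_a_center (a point): centre of a thick round blue plastic disc, 60 mm diameter, 30 mm thick, about 108 g; it lies flat on the mat (2 mm thick) or at the bottom of the tube
- disc_thick_a: the same disc; origin at the centre of its underside, z through its thickness
- disc_thick_b_center (a point): centre of a thick round blue plastic disc, 60 mm diameter, 30 mm thick, about 108 g; it lies flat on the mat (2 mm thick) or at the bottom of the tube
- disc_thick_b: the same disc; origin at the centre of its underside, z through its thickness
- hexagon: blue plastic hexagonal block, 70 mm across corners, 20 mm thick, lying flat on the mat; not a disc, leave it alone. Origin at the centre of its underside
- triangle: blue plastic triangular block, about 65 mm sides, 14 mm thick, flat on the mat; leave it alone. Origin at the centre of its underside
- square: blue plastic square block, 60 x 60 x 14 mm, flat on the mat; leave it alone. Origin at the centre of its underside
- tin: closed round aluminium pencil tin with lid, 83 mm diameter, 109 mm tall, standing beyond the tube; leave it alone. Origin at the centre of its underside
- jar: closed glass jar with a bamboo lid, 86 mm diameter, 108 mm tall, standing beyond the tube; leave it alone. Origin at the centre of its underside
- stapler: chrome stapler, 140 mm long (its x axis), 36 mm wide, 52 mm tall, lying on the mat at the far left; leave it alone. Origin at the centre of its underside
There are look-alikes about, which are no part of the job. Leave any yellow look-alike of the disc_thick_a alone. Leave any turquoise look-alike of the disc_thick_b alone.

How it is judged:
By the outcome, as a careful person would: the job done as asked, in the order asked, and still so for the second after the job is handed in, with the robot touching nothing.
It also fails if it takes over 59 s, if anything falls off the work surface, if the arm or the gripper's body presses on something with over 40 N, if the wrist force passes 120 N, or if a joint passes its speed limit or range.

ROBOT

A 6-joint arm with a two-finger parallel gripper is mounted at the origin on the work surface. World frame = base frame: x ahead of the robot, y to its left, z up, the work surface at z = 0. Lengths are in m, angles in rad, forces in N, time in s.
With the tool pointing down it reaches from about 0.325 to 0.775 m from the base axis. Payload 5.5 kg.
Tool frame: the origin (TCP) lies on the front face of the gripper's body, between the roots of the fingers; the fingertips stand 80 mm ahead of it and the grasp point (between the pads) lies 61 mm ahead of it (robot.finger_overhang is the distance from the TCP to the fingertips, in m); z points along the fingers, y is the line along which they close (so a half turn about z gives the same grasp; the last joint's range is limited). The gripper opens to 88 mm and grips with 3 to 60 N. Pads are 20 mm wide; open, the fingers measure 115 mm over their backs; the gripper's body (75 mm by 178 mm) begins 61 mm behind the grasp point.
Start: joints at [1.182, 0.091, 1.231, -0, 1.82, -0.057], TCP at [0.195, 0.567, 0.303] pointing down, gripper open.
Joint ranges: [-2.87, 2.87], [-0.86, 2.18], [0.17, 2.46], [-1.51, 4.65], [0.06, 2.69], [-2.65, 2.65]. Speed limits (rad/s): [2.57, 2.57, 3.01, 3.14, 3.14, 3.14].

INTERFACE

Orientations are given as a unit quaternion [w, x, y, z].
In Python, from station import status, capture, get_calibration, robot gives the robot as it stands.
- The arm moves only by the tool play_rows, never from a script. Its arguments are lists of equal length, an entry for each row: "turn": the turn, a rotation vector about the world's x, y, z in rad, a list of three; "slide": the shift along the world's x, y, z in mm, a list of three; "grip": the finger opening in mm, from 0 to 87.8. In form: {"turn": [[ax, ay, az], ...], "slide": [[tx, ty, tz], ...], "grip": [grip, ...]}. A call has 1 to 20 rows; each row is the pose to reach, as a shift and turn from the pose commanded when the call began; what a row does not reach only later rows make up. A row lasts 1/12 s, in which the tool goes at most 41.7 mm and 7.16 degrees, less where a joint would pass 70% of its speed; a pose out of reach is approached as far as the arm can. A call with a gripper value outside its range is refused whole. The fingers move at their own pace and stop on an object; the grip force is fixed at half the most. Time passes only in rows, so rows that repeat a pose let the fingers close. It gives the time, the measured TCP pose, the force, the opening and the grip force at its end, in the units of the state.
- status.state(): the state, without advancing time (a new reading comes with each control period).
- capture(name): name is "side" or "top" or "wrist"; returns (picture, depth): 480x640x3 uint8, red, green, blue; 480x640 float32, m along the optical axis (not along the pixel's ray), 0 where there is no reading.
- get_calibration(name): a dict with "K" (3x3 intrinsics, pixels), "origin" and "orientation" of the camera in the world; the wrist camera has in their place "T_tool_cam" (4x4, takes a point from camera to tool coordinates, whose origin is the TCP and whose axes are the flange's). Camera axes: x right, y down, z forward; pixel columns grow to the right and rows downward; lengths in m; the calibration is good to about 2 mm. A picture is of the moment at which its call begins: read the wrist's pose just before it. get_calibration takes no time and is no camera call.
- robot.hand_in(): hands the job in; it is judged then, once.
The state is a dict: "time_s": time; "joints": joint angles; "qd": joint speeds; "effort": joint torques, N m; "tcp_pos": TCP position; "orientation": TCP orientation; "wrist_force": force on the tool from outside, world axes, zero at the start; "wrist_torque": the same for the moment, N m; "opening": finger opening in m; "grasp_force": force on a finger pad.
Only numpy, scipy, OpenCV 4.12 (cv2) and the standard library are available. Lean on these libraries where they do the work, as an engineer would, in place of code of your own. Each camera call takes 0.05 s, during which the arm holds its last target. There are 200 camera calls.

## Working session

There is one attempt and no reset: what is moved stays moved. The work goes in short steps, Python scripts to look and compute and a tool call to move; the robot and the scene stay as the last step left them, time stands still between calls to the robot, and variables do not carry over. Pictures are saved under pics/ and viewed, at most 10 in all, crops included, and the job is handed in when it is done.

Besides the shell and the picture viewer there is one more tool, called after "Emit:" by a JSON object that holds its "api" and its "payload". play_rows: Moves the arm, as the interface text tells. Its arguments: {"type":"object","properties":{"turn":{"type":"array"},"slide":{"type":"array"},"grip":{"type":"array"}},"required":["turn","slide","grip"]}

```bash
mkdir -p pics; ls
python3 - <<'E'
from station import status,capture,get_calibration
import cv2,numpy as np
for n in("top","side"):
    p,d=capture(n); np.savez(f"{n}0.npz",p=p,d=d); cv2.imwrite(f"pics/{n}0.png",p[:,:,::-1]); c=get_calibration(n); print(n,c)
s=status.state();print(s["time_s"],s["tcp_pos"],s["orientation"],s["opening"])
E
```

```text
pics
top {'K': array([[593.12568017,   0.        , 312.21618191],
       [  0.        , 593.12568017, 241.7541111 ],
       [  0.        ,   0.        ,   1.        ]]), 'origin': array([ 0.32560551, -0.01160913,  1.37246951]), 'orientation': array([ 0.07030317, -0.69482435,  0.71297999, -0.06273851])}
side {'K': array([[452.61293749,   0.        , 320.57204818],
       [  0.        , 452.61293749, 244.25981478],
       [  0.        ,   0.        ,   1.        ]]), 'origin': array([ 0.44686876, -0.64536287,  0.84624725]), 'orientation': array([-0.33869755,  0.93565775, -0.09047063,  0.04054149])}
0.1 [0.19539878 0.56715975 0.30162114] [-1.84970337e-04  1.65129759e-01  9.86271457e-01 -8.60695141e-04] 0.08788158854293142
```

View pics/top0.png

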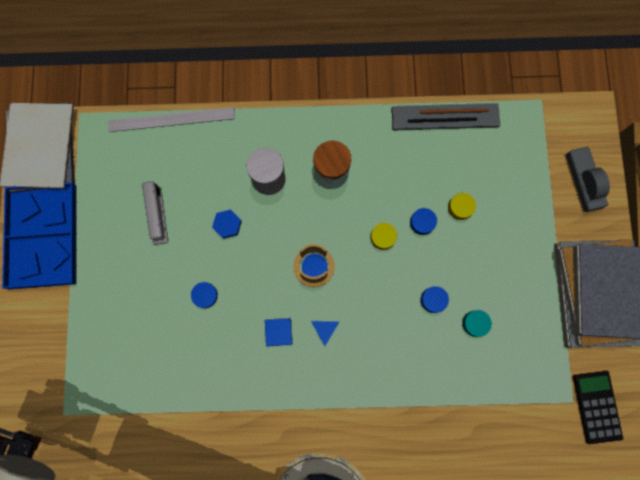

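View pics/side0.png

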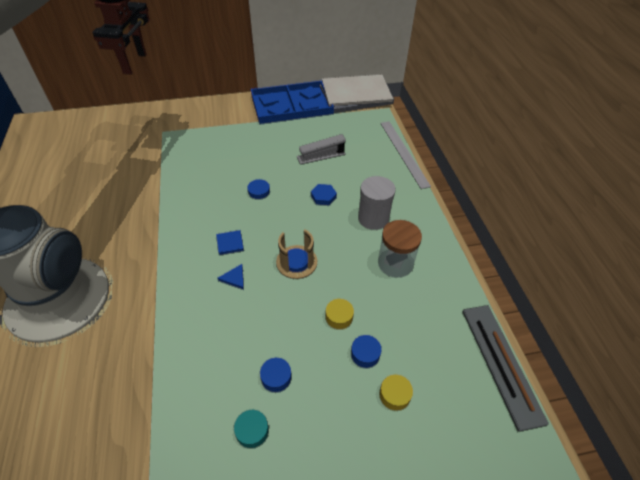

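Top view: the blue discs are at (424,221), (435,299), (204,295) and in the tube (314,265). The hexagon is at (227,224), and the yellow and turquoise discs are look-alikes. 70 mm means 20+20+30, so one thick disc stays behind. Next I measure heights.

```bash
cat > h.py <<'E'
import numpy as np,cv2
from scipy.spatial.transform import Rotation as R
from station import get_calibration
def rot(q): return R.from_quat([q[1],q[2],q[3],q[0]]).as_matrix()
def cloud(d,K,T):
    v,u=np.mgrid[:480,:640]
    P=np.stack([(u-K[0,2])/K[0,0]*d,(v-K[1,2])/K[1,1]*d,d],-1)
    return P@T[:3,:3].T+T[:3,3]
def camT(n):
    c=get_calibration(n);T=np.eye(4);T[:3,:3]=rot(c["orientation"]);T[:3,3]=c["origin"];return c["K"],T
def ray(u,v,z,K,T):
    r=T[:3,:3]@np.array([(u-K[0,2])/K[0,0],(v-K[1,2])/K[1,1],1]);return T[:3,3]+r*(z-T[2,3])/r[2]
def blue(p): return cv2.inRange(cv2.cvtColor(p,cv2.COLOR_RGB2HSV),(105,120,60),(130,255,255))
E
python3 - <<'E'
from h import *
for n in("top","side"):
    f=np.load(n+"0.npz");p,d=f["p"],f["d"];K,T=camT(n);W=cloud(d,K,T);ok=d>0
    hsv=cv2.cvtColor(p,cv2.COLOR_RGB2HSV)
    gr=ok&(cv2.inRange(hsv,(50,30,80),(80,130,255))>0)
    print(n,"mat z",np.median(W[gr][:,2]))
    m=blue(p);N,L,S,C=cv2.connectedComponentsWithStats(m)
    for i in range(1,N):
        if 60<S[i,4]<2500:
            k=cv2.erode((L==i).astype(np.uint8),np.ones((5,5)))>0
            if not (k&ok).any():continue
            k&=ok;w=W[k]; z=np.median(w[:,2])
            q=w[abs(w[:,2]-z)<.006]
            # local mat
            x,y=C[i].astype(int);loc=np.zeros_like(gr);loc[max(0,y-35):y+35,max(0,x-35):x+35]=1;loc&=gr
            print(C[i].round(1),S[i,4],"ray",ray(*C[i],z,K,T).round(4),"cloud",q.mean(0).round(4),"locmat",np.median(W[loc][:,2]).round(4), "pct",np.percentile(w[:,2],[10,90]).round(4))
E
```

```text
top mat z 0.0019362788250063545
[423.6 220.4] 524 ray [ 0.6245 -0.2589  0.0321] cloud [ 0.6248 -0.259   0.0321] locmat 0.002 pct [0.0286 0.0359]
[226.3 223.4] 593 ray [0.6325 0.1993 0.0217] cloud [0.6323 0.1994 0.0217] locmat 0.0016 pct [0.018  0.0251]
[314.  264.7] 458 ray [ 0.5296 -0.0031  0.0216] cloud [ 0.5294 -0.0033  0.0217] locmat 0.0019 pct [0.0185 0.0253]
[203.5 294.6] 537 ray [0.4672 0.251  0.0216] cloud [0.4672 0.2508 0.0217] locmat 0.0018 pct [0.018  0.0254]
[434.7 299.1] 568 ray [ 0.4425 -0.2731  0.0323] cloud [ 0.4426 -0.2728  0.0324] locmat 0.0022 pct [0.0288 0.0357]
[277.9 331.8] 689 ray [0.3791 0.0825 0.0162] cloud [0.379  0.0826 0.0162] locmat 0.002 pct [0.0123 0.0198]
[324.5 329.1] 361 ray [ 0.3825 -0.0232  0.0158] cloud [ 0.3838 -0.023   0.0159] locmat 0.0021 pct [0.0123 0.0193]
side mat z 0.001647343603256135
[290.3 101.8] 2488 ray [0.6168 0.6371 0.018 ] cloud [0.6186 0.6384 0.0192] locmat 0.0024 pct [0.0078 0.0257]
[258.2 188.7] 333 ray [0.47   0.2455 0.0219] cloud [0.4703 0.2459 0.0219] locmat 0.002 pct [0.0198 0.0241]
[323.2 194. ] 406 ray [0.6346 0.1946 0.0219] cloud [0.635  0.1952 0.0219] locmat 0.0021 pct [0.0197 0.024 ]
[229.4 242. ] 501 ray [0.3823 0.0796 0.0161] cloud [0.3823 0.0798 0.016 ] locmat 0.0018 pct [0.014  0.0181]
[297.4 259.5] 380 ray [ 0.5326 -0.0071  0.0218] cloud [ 0.5326 -0.0072  0.0217] locmat 0.0018 pct [0.0198 0.0234]
[233.3 276.9] 339 ray [ 0.3836 -0.0246  0.0155] cloud [ 0.3846 -0.0253  0.0155] locmat 0.0017 pct [0.0139 0.0173]
[365.7 350.7] 762 ray [ 0.626  -0.2636  0.0313] cloud [ 0.6263 -0.2625  0.0314] locmat 0.0015 pct [0.0291 0.0332]
[275.3 374.2] 840 ray [ 0.4455 -0.2779  0.0312] cloud [ 0.4457 -0.2771  0.0313] locmat 0.0014 pct [0.0292 0.0332]
```

Heights: the tube holds a thin disc (top at 22 mm). The loose discs are thin at (204,295) and thick at (435,299) and (424,221). I need the thin one plus one thick, and (435,299) has the clearest surroundings. Next I get the tube's axis and slot direction and confirm in a crop.

```bash
python3 - <<'E'
from h import *
from scipy.optimize import least_squares
f=np.load("top0.npz");p=f["p"]
tiles=[cv2.resize(p[y-30:y+30,x-30:x+30],(260,260),interpolation=cv2.INTER_CUBIC) for x,y in((314,265),(204,295),(435,299))]
cv2.imwrite("pics/crop1.png",np.hstack(tiles)[:,:,::-1])
for n in("top","side"):
    f=np.load(n+"0.npz");d=f["d"];K,T=camT(n);W=cloud(d,K,T)
    k=(d>0)&(np.hypot(W[...,0]-.53,W[...,1]+.004)<.06)&(W[...,2]>.074)
    w=W[k];print(n,len(w),w[:,2].min(),w[:,2].max())
    if n=="top":
        s=least_squares(lambda c:np.hypot(w[:,0]-c[0],w[:,1]-c[1])-.0365,[.53,-.003],loss="soft_l1",f_scale=.002).x
        print(s,np.median(np.hypot(w[:,0]-s[0],w[:,1]-s[1])))
    a=np.degrees(np.arctan2(w[:,1]-s[1],w[:,0]-s[0]))
    print(np.histogram(a,np.arange(-180,181,15)))
# discs: circle fit by contour for top
E
python3 -c "
from station import get_calibration;print(get_calibration('wrist'))"
```

```text
top 170 0.0741954881496758 0.08880533479858488
[ 0.5283377  -0.00225232] 0.03656141667932686
(array([14, 10, 15,  4,  0,  0,  0,  0,  4, 14, 11, 15, 12, 13, 13,  4,  0,
        0,  0,  0,  4, 11, 13, 13]), array([-180, -165, -150, -135, -120, -105,  -90,  -75,  -60,  -45,  -30,
        -15,    0,   15,   30,   45,   60,   75,   90,  105,  120,  135,
        150,  165,  180]))
side 169 0.07413485519750973 0.08460277426234641
(array([ 9, 10, 17,  9,  0,  0,  0,  0,  2, 14, 15,  9, 10, 12, 15,  3,  0,
        0,  0,  0, 12, 13,  9, 10]), array([-180, -165, -150, -135, -120, -105,  -90,  -75,  -60,  -45,  -30,
        -15,    0,   15,   30,   45,   60,   75,   90,  105,  120,  135,
        150,  165,  180]))
{'K': array([[344.43270417,   0.        , 316.99754321],
       [  0.        , 344.43270417, 242.05646377],
       [  0.        ,   0.        ,   1.        ]]), 'T_tool_cam': array([[ 4.04945638e-04, -9.63798008e-01, -2.66633149e-01,
         7.27180305e-02],
       [ 9.99999682e-01,  2.07062522e-04,  7.70268300e-04,
        -5.25274768e-04],
       [-6.87173321e-04, -2.66633376e-01,  9.63797785e-01,
        -8.20487014e-02],
       [ 0.00000000e+00,  0.00000000e+00,  0.00000000e+00,
         1.00000000e+00]])}
```

View pics/crop1.png

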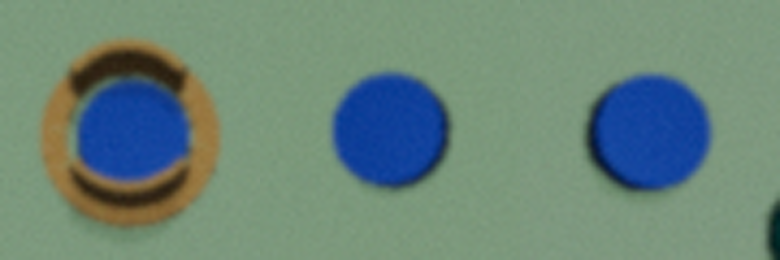

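The crop shows the disc in the tube (130,130), the thin loose disc (391,130) and the thick one (652,130). All are round and blue, and the slots face ±y (tube yaw about 0). Moving above the thin disc.

Emit:
{"api": "play_rows", "payload": {"turn": [[0,0,0.332],[0,0,0.332],[0,0,0.332],[0,0,0.332],[0,0,0.332],[0,0,0.332],[0,0,0.332],[0,0,0.332],[0,0,0.332],[0,0,0.332],[0,0,0.332],[0,0,0.332],[0,0,0.332],[0,0,0.332],[0,0,0.332],[0,0,0.332],[0,0,0.332],[0,0,0.332]], "slide": [[273,-318,-80],[273,-318,-80],[273,-318,-80],[273,-318,-80],[273,-318,-80],[273,-318,-80],[273,-318,-80],[273,-318,-80],[273,-318,-80],[273,-318,-80],[273,-318,-80],[273,-318,-80],[273,-318,-80],[273,-318,-80],[273,-318,-80],[273,-318,-80],[273,-318,-80],[273,-318,-80]], "grip": [87.8,87.8,87.8,87.8,87.8,87.8,87.8,87.8,87.8,87.8,87.8,87.8,87.8,87.8,87.8,87.8,87.8,87.8]}}

```text
time_s: 1.6
tcp_pos: [0.468, 0.25, 0.2229]
orientation: [0.0, -0.001, 1.0, 0.0]
wrist_force: [-0.4, -0.5, 0.0]
opening: 0.0878
grasp_force: 0.0
```

```bash
cat >> h.py <<'E'
from station import status,capture
def wrist(name):
    s=status.state();p,d=capture("wrist");c=get_calibration("wrist")
    T=np.eye(4);T[:3,:3]=rot(s["orientation"]);T[:3,3]=s["tcp_pos"]
    cv2.imwrite(f"pics/{name}.png",p[:,:,::-1])
    print("t",s["time_s"],"tcp",np.round(s["tcp_pos"],4),"rv",np.round(R.from_matrix(T[:3,:3]).as_matrix()[:,1],4),"open",s["opening"])
    return p,d,c["K"],T@c["T_tool_cam"],s
def blobs(p,d,K,T,z=None):
    W=cloud(d,K,T);m=blue(p);N,L,S,C=cv2.connectedComponentsWithStats(m)
    for i in range(1,N):
        if S[i,4]>800:
            k=(cv2.erode((L==i).astype(np.uint8),np.ones((5,5)))>0)&(d>0)
            w=W[k];zt=np.median(w[:,2]) if z is None else z
            # circle fit of top face boundary points
            cs,_=cv2.findContours((L==i).astype(np.uint8),cv2.RETR_EXTERNAL,cv2.CHAIN_APPROX_NONE)
            c=max(cs,key=len)[:,0];P=np.array([ray(u,v,zt,K,T)[:2] for u,v in c],np.float32)
            (cx,cy),r=cv2.minEnclosingCircle(P)
            t=W[k][abs(W[k][:,2]-zt)<.003]
            print(C[i].round(),S[i,4],"z",zt.round(4),"enc",round(cx,4),round(cy,4),"r",round(r,4),"topmean",t.mean(0).round(4))
E
python3 - <<'E'
from h import *
p,d,K,T,s=wrist("w1");blobs(p,d,K,T)
E
```

```text
t 1.6 tcp [0.468  0.25   0.2229] rv [-1.6e-03  1.0e+00  3.0e-04] open 0.0877953427218554
[110. 127.] 5830 z 0.016 enc 0.3816 0.0851 r 0.0411 topmean [0.3809 0.085  0.016 ]
[321. 236.] 3729 z 0.0221 enc 0.4689 0.2531 r 0.0303 topmean [0.4683 0.2529 0.0221]
[ 46. 302.] 1162 z 0.022 enc 0.5286 -0.0015 r 0.03 topmean [0.5301 0.0086 0.022 ]
[267. 405.] 2343 z 0.0222 enc 0.6357 0.2015 r 0.0342 topmean [0.6392 0.2016 0.0222]
```

Emit:
{"api": "play_rows", "payload": {"turn": [[0,0,0],[0,0,0],[0,0,0],[0,0,0],[0,0,0],[0,0,0],[0,0,0],[0,0,0],[0,0,0],[0,0,0],[0,0,0],[0,0,0],[0,0,0],[0,0,0],[0,0,0],[0,0,0],[0,0,0],[0,0,0]], "slide": [[1,3,-35],[1,3,-70],[1,3,-105],[1,3,-125],[1,3,-137],[1,3,-137],[1,3,-137],[1,3,-137],[1,3,-137],[1,3,-137],[1,3,-137],[1,3,-137],[1,3,-137],[1,3,-130],[1,3,-110],[1,3,-75],[1,3,-40],[1,3,-20]], "grip": [87.8,87.8,87.8,87.8,87.8,87.8,87.8,50,50,50,50,50,50,50,50,50,50,50]}}

```text
time_s: 3.15
tcp_pos: [0.47, 0.2525, 0.2072]
orientation: [0.002, -0.0, 1.0, 0.001]
wrist_force: [0.1, -1.3, 0.1]
opening: 0.0594
grasp_force: 30.0
```

Emit:
{"api": "play_rows", "payload": {"turn": [[0,0,0],[0,0,0],[0,0,0],[0,0,0],[0,0,0],[0,0,0],[0,0,0],[0,0,0],[0,0,0],[0,0,0],[0,0,0],[0,0,0]], "slide": [[-30,-35,0],[-60,-75,0],[-60,-115,0],[-60,-155,0],[-60,-195,0],[-60,-225,0],[-60,-245,0],[-60,-255,0],[-60,-255,0],[-60,-255,0],[-60,-255,0],[-60,-255,0]], "grip": [50,50,50,50,50,50,50,50,50,50,50,50]}}

```text
time_s: 4.15
tcp_pos: [0.4095, -0.0015, 0.2026]
orientation: [-0.0, -0.001, 1.0, 0.0]
wrist_force: [-0.1, 0.5, -0.3]
opening: 0.0594
grasp_force: 30.0
```

```bash
cat >> h.py <<'E'
def tube(d,K,T):
    from scipy.optimize import least_squares
    W=cloud(d,K,T);k=(d>0)&(np.hypot(W[...,0]-.53,W[...,1]+.003)<.055)&(abs(W[...,2]-.081)<.004)
    w=W[k];s=least_squares(lambda c:np.hypot(w[:,0]-c[0],w[:,1]-c[1])-c[2],[.53,-.003,.0365],loss="soft_l1",f_scale=.002).x
    print("tube",len(w),np.median(w[:,2]),s,np.histogram(np.degrees(np.arctan2(w[:,1]-s[1],w[:,0]-s[0])),np.arange(-180,181,15))[0])
E
python3 - <<'E'
from h import *
p,d,K,T,s=wrist("w2");blobs(p,d,K,T);tube(d,K,T)
E
```

```text
t 4.15 tcp [ 0.4095 -0.0015  0.2026] rv [-2.2e-03  1.0e+00  5.0e-04] open 0.059402348026033495
[291. 208.] 2977 z 0.0161 enc 0.3839 -0.0228 r 0.0369 topmean [ 0.3839 -0.0224  0.0161]
[424. 204.] 5737 z 0.0162 enc 0.381 0.0818 r 0.0414 topmean [0.38   0.0821 0.0162]
[317. 299.] 11471 z 0.1386 enc 0.4068 -0.0021 r 0.0314 topmean [ 0.4055 -0.0019  0.1386]
[ 16. 279.] 2017 z 0.0212 enc 0.4427 -0.2557 r 0.0309 topmean [ 0.4398 -0.2479  0.0211]
tube 497 0.08190479974873599 [ 0.54181151 -0.0015048   0.04618732] [ 31 117  97   0   0   0   0   0   0   0   0   0   0   0   0   0   0   0
   0   0   0 106 115  31]
```

View pics/w2.png

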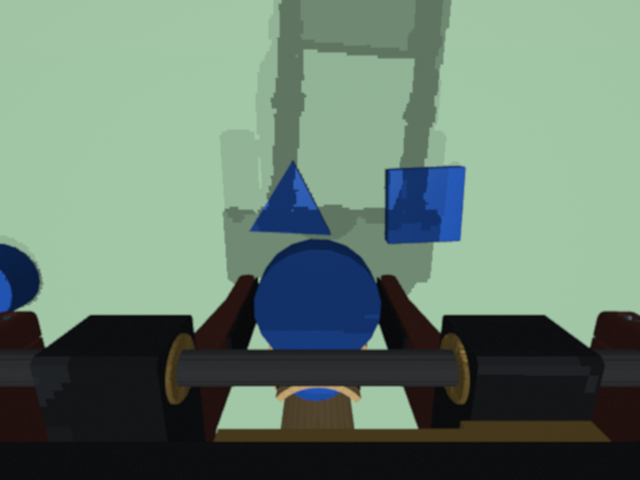

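The held disc is at (317,299), well gripped. The tube at (318,390) is hidden behind the gripper, so I look from beyond it.

Emit:
{"api": "play_rows", "payload": {"turn": [[0,0,0],[0,0,0],[0,0,0],[0,0,0],[0,0,0],[0,0,0],[0,0,0],[0,0,0],[0,0,0],[0,0,0],[0,0,0]], "slide": [[20,0,30],[50,0,30],[85,0,30],[120,0,30],[155,0,30],[185,0,30],[200,0,30],[200,0,30],[200,0,30],[200,0,30],[200,0,30]], "grip": [50,50,50,50,50,50,50,50,50,50,50]}}

```text
time_s: 5.12
tcp_pos: [0.6086, -0.0022, 0.233]
orientation: [0.0, -0.0, 1.0, 0.0]
wrist_force: [-0.3, 0.5, -0.3]
opening: 0.0594
grasp_force: 30.0
```

Run:
```python
from h import *
p,d,K,T,s=wrist("w3");blobs(p,d,K,T);tube(d,K,T)
```

```text
t 5.1167 tcp [ 0.6086 -0.0022  0.233 ] rv [-8.e-04  1.e+00  0.e+00] open 0.059410152902851315
[317. 137.] 4245 z 0.0221 enc 0.5291 -0.0031 r 0.0296 topmean [ 0.5285 -0.003   0.0221]
[ 35. 253.] 4378 z 0.0315 enc 0.626 -0.2472 r 0.0395 topmean [ 0.6271 -0.2536  0.0318]
[539. 259.] 4490 z 0.0221 enc 0.6335 0.196 r 0.0395 topmean [0.6342 0.1984 0.0222]
[317. 299.] 11480 z 0.169 enc 0.6062 -0.0028 r 0.0315 topmean [ 0.6046 -0.0027  0.169 ]
tube 1822 0.08196315489672272 [ 0.53100538 -0.00152977  0.03630333] [147 156 151  47   0   0   0   0  48 120 117 115 120 117 117  41   0   0
   0   0  56 155 155 160]
```

View pics/w3.png

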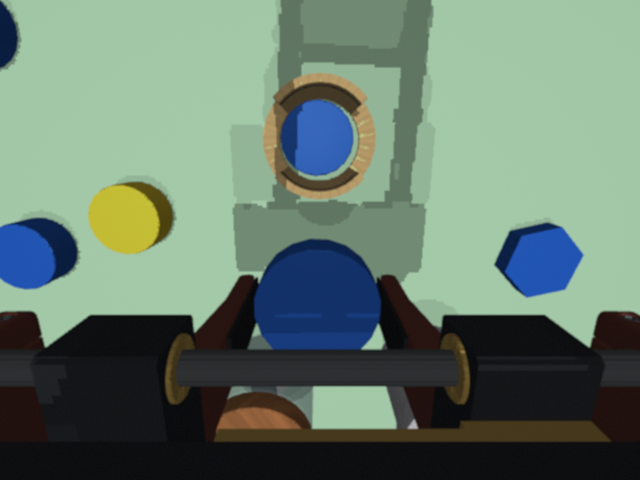

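The view shows the tube at (318,137) with slots left and right (±y) and the held disc at (317,299). I go over the tube and check before inserting.

Emit:
{"api": "play_rows", "payload": {"turn": [[0,0,0],[0,0,0],[0,0,0],[0,0,0],[0,0,0],[0,0,0],[0,0,0],[0,0,0],[0,0,0],[0,0,0],[0,0,0],[0,0,0],[0,0,0],[0,0,0],[0,0,0]], "slide": [[-30,1,0],[-60,1,0],[-79,1,-10],[-79,1,-30],[-79,1,-50],[-79,1,-55],[-79,1,-60],[-79,1,-64],[-79,1,-68],[-79,1,-72],[-79,1,-76],[-79,1,-80],[-79,1,-80],[-79,1,-80],[-79,1,-80]], "grip": [50,50,50,50,50,50,50,50,50,50,50,50,50,50,50]}}

```text
time_s: 6.42
tcp_pos: [0.5306, -0.0017, 0.1528]
orientation: [0.0, -0.0, 1.0, 0.0]
wrist_force: [-0.0, -0.0, 0.1]
opening: 0.0594
grasp_force: 30.0
```

Run:
```python
from h import *
p,d=capture("side");t=cv2.resize(p[180:300,220:380],(800,600),interpolation=cv2.INTER_CUBIC);cv2.imwrite("pics/s4.png",t[:,:,::-1])
```

```text
(no output)
```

View pics/s4.png

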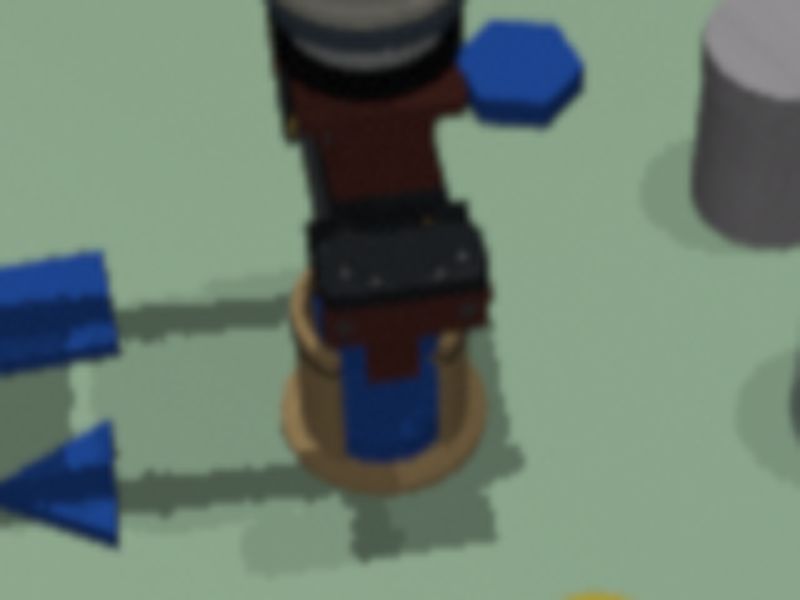

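The disc is inside the tube with no contact force and the finger is centred in the slot (395,350). I check that the wide part just above the fingertip is the gripper body seen in perspective.

Run:
```python
from h import *
K,T=camT("side")
for q in [(.531,-.091,.153),(.531,-.045,.073),(.531-.0375,-.091,.153),(.531+.0375,-.091,.153),(.531,-.045,.093)]:
    c=K@(np.linalg.inv(T)@np.r_[q,1])[:3];c/=c[2];print(q,((c[:2]-[220,180])*5).round())
```

```text
(0.531, -0.091, 0.153) [410. 358.]
(0.531, -0.045, 0.073) [395. 393.]
(0.49350000000000005, -0.091, 0.153) [315. 372.]
(0.5685, -0.091, 0.153) [503. 344.]
(0.531, -0.045, 0.093) [394. 364.]
```

It is the body. I descend and stop just above the lower disc.

Emit:
{"api": "play_rows", "payload": {"turn": [[0,0,0],[0,0,0],[0,0,0],[0,0,0],[0,0,0],[0,0,0],[0,0,0],[0,0,0],[0,0,0],[0,0,0],[0,0,0],[0,0,0],[0,0,0],[0,0,0]], "slide": [[0,0,-5],[0,0,-10],[0,0,-15],[0,0,-20],[0,0,-25],[0,0,-30],[0,0,-34],[0,0,-38],[0,0,-41],[0,0,-43],[0,0,-45],[0,0,-45],[0,0,-45],[0,0,-45]], "grip": [50,50,50,50,50,50,50,50,50,50,50,50,50,50]}}

```text
time_s: 7.63
tcp_pos: [0.5306, -0.0017, 0.1079]
orientation: [0.0, -0.0, 1.0, -0.0]
wrist_force: [0.5, 0.4, -0.6]
opening: 0.0596
grasp_force: 30.0
```

Emit:
{"api": "play_rows", "payload": {"turn": [[0,0,0],[0,0,0],[0,0,0],[0,0,0],[0,0,0],[0,0,0],[0,0,0],[0,0,0],[0,0,0],[0,0,0],[0,0,0],[0,0,0],[0,0,0],[0,0,0]], "slide": [[0,0,-1],[0,0,-1],[0,0,-1],[0,0,-1],[0,0,-1],[0,0,-1],[0,0,-1],[0,0,5],[0,0,20],[0,0,45],[0,0,75],[0,0,100],[0,0,112],[0,0,112]], "grip": [50,50,82,82,82,82,82,82,82,82,82,82,87.8,87.8]}}

```text
time_s: 8.8
tcp_pos: [0.5316, -0.0018, 0.2237]
orientation: [0.003, -0.0, 1.0, -0.0]
wrist_force: [0.5, -0.5, -0.7]
opening: 0.0873
grasp_force: 0.0
```

Emit:
{"api": "play_rows", "payload": {"turn": [[0,0,0],[0,0,0],[0,0,0],[0,0,0],[0,0,0],[0,0,0],[0,0,0],[0,0,0],[0,0,0],[0,0,0],[0,0,0],[0,0,0],[0,0,0],[0,0,0]], "slide": [[-88,-272,0],[-88,-272,0],[-88,-272,0],[-88,-272,0],[-88,-272,0],[-88,-272,0],[-88,-272,0],[-88,-272,0],[-88,-272,0],[-88,-272,0],[-88,-272,0],[-88,-272,0],[-88,-272,0],[-88,-272,0]], "grip": [87.8,87.8,87.8,87.8,87.8,87.8,87.8,87.8,87.8,87.8,87.8,87.8,87.8,87.8]}}

```text
time_s: 9.97
tcp_pos: [0.4429, -0.2728, 0.2197]
orientation: [0.0, -0.001, 1.0, -0.0]
wrist_force: [-0.2, -0.6, -0.2]
opening: 0.0877
grasp_force: 0.0
```

Run:
```python
from h import *
p,d,K,T,s=wrist("w5");blobs(p,d,K,T)
p,d=capture("top");K,T=camT("top");W=cloud(d,K,T);k=(blue(p)>0)&(d>0)&(np.hypot(W[...,0]-.529,W[...,1]+.003)<.035)
print(k.sum(),np.percentile(W[k][:,2],[5,50,95]), W[k].mean(0))
x=W[k];A=np.c_[x[:,:2]-x[:,:2].mean(0),np.ones(len(x))];print("slope",np.linalg.lstsq(A,x[:,2],rcond=None)[0])
```

```text
t 9.9667 tcp [ 0.4429 -0.2728  0.2197] rv [-1.9e-03  1.0e+00 -1.0e-04] open 0.08773253182200522
[617. 163.] 2512 z 0.0162 enc 0.3801 -0.0345 r 0.0356 topmean [ 0.3828 -0.0276  0.0162]
[316. 239.] 4180 z 0.0321 enc 0.4429 -0.2735 r 0.0314 topmean [ 0.4431 -0.274   0.0321]
[330. 409.] 2168 z 0.0318 enc 0.612 -0.2594 r 0.0336 topmean [ 0.6138 -0.2599  0.032 ]
527 [0.03689013 0.04193059 0.04677814] [ 0.52979275 -0.00261587  0.04145829]
slope [-0.03211281 -0.05222571  0.04145829]
```

The pile top is at 42 mm and flat. I pick the thick disc at (316,239).

Emit:
{"api": "play_rows", "payload": {"turn": [[0,0,0],[0,0,0],[0,0,0],[0,0,0],[0,0,0],[0,0,0],[0,0,0],[0,0,0],[0,0,0],[0,0,0],[0,0,0],[0,0,0],[0,0,0],[0,0,0],[0,0,0],[0,0,0],[0,0,0],[0,0,0]], "slide": [[0,-1,-35],[0,-1,-70],[0,-1,-100],[0,-1,-120],[0,-1,-132],[0,-1,-132],[0,-1,-132],[0,-1,-132],[0,-1,-132],[0,-1,-132],[0,-1,-132],[0,-1,-132],[0,-1,-132],[0,-1,-120],[0,-1,-90],[0,-1,-50],[0,-1,-10],[0,-1,13]], "grip": [87.8,87.8,87.8,87.8,87.8,87.8,87.8,50,50,50,50,50,50,50,50,50,50,50]}}

```text
time_s: 11.57
tcp_pos: [0.4428, -0.275, 0.2382]
orientation: [0.002, -0.0, 1.0, -0.002]
wrist_force: [-0.0, 0.3, 0.0]
opening: 0.0593
grasp_force: 30.0
```

Emit:
{"api": "play_rows", "payload": {"turn": [[0,0,0],[0,0,0],[0,0,0],[0,0,0],[0,0,0],[0,0,0],[0,0,0],[0,0,0],[0,0,0],[0,0,0],[0,0,0],[0,0,0],[0,0,0],[0,0,0],[0,0,0]], "slide": [[12,38,0],[24,76,0],[36,114,0],[48,152,0],[60,190,0],[70,222,0],[80,252,0],[85,268,0],[88,272,0],[88,272,0],[88,272,0],[88,272,0],[88,272,0],[88,272,0],[88,272,0]], "grip": [50,50,50,50,50,50,50,50,50,50,50,50,50,50,50]}}

```text
time_s: 12.82
tcp_pos: [0.5303, -0.0035, 0.2327]
orientation: [0.0, 0.001, 1.0, -0.0]
wrist_force: [0.2, 0.2, -1.0]
opening: 0.0595
grasp_force: 30.0
```

Run:
```python
from h import *
p,d,K,T,s=wrist("w6");blobs(p,d,K,T)
m=blue(p);c=np.where(m[220:400,317])[0]+220;print("rows",c.min(),c.max())
# front bottom edge of held disc, bottom estimated from tcp
zb=s["tcp_pos"][2]-.0857;print("front edge",ray(317,c.min(),zb,K,T))
```

```text
t 12.8167 tcp [ 0.5303 -0.0035  0.2327] rv [ 1.1e-03  1.0e+00 -1.0e-04] open 0.059547621428259326
[293.  51.] 3546 z 0.0161 enc 0.3868 -0.0226 r 0.0361 topmean [ 0.3856 -0.0228  0.0161]
[428.  45.] 6678 z 0.0162 enc 0.3826 0.0824 r 0.0417 topmean [0.3817 0.0821 0.0162]
[317. 290.] 13998 z 0.176 enc 0.5188 -0.0042 r 0.0377 topmean [ 0.5254 -0.004   0.1762]
[ 57. 318.] 1639 z 0.0296 enc 0.6145 -0.241 r 0.03 topmean [ 0.6125 -0.2464  0.0311]
rows 220 349
front edge [ 0.49250956 -0.00391131  0.14703146]
```

Run:
```python
from h import *
p=cv2.imread("pics/w6.png")[:,:,::-1];s=status.state();c=get_calibration("wrist");T=np.eye(4);T[:3,:3]=rot(s["orientation"]);T[:3,3]=s["tcp_pos"];T=T@c["T_tool_cam"]
r=np.where(blue(p)[120:400,317])[0]+120;print(r.min(),ray(317,r.min(),s["tcp_pos"][2]-.0857,c["K"],T))
```

```text
208 [ 0.48650559 -0.00373896  0.1469692 ]
```

View pics/w6.png

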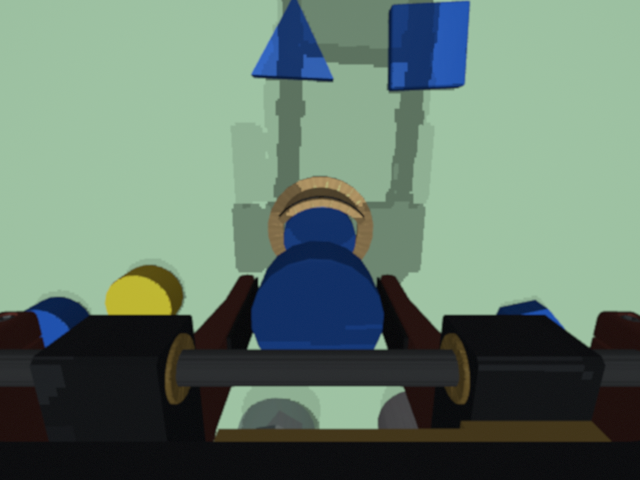

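That blob was the pile in the tube (320,230) merging with the held disc, whose real front edge is at row 241. The grasp offset is the same as before, so I insert along the same line.

Emit:
{"api": "play_rows", "payload": {"turn": [[0,0,0],[0,0,0],[0,0,0],[0,0,0],[0,0,0],[0,0,0],[0,0,0],[0,0,0],[0,0,0],[0,0,0],[0,0,0],[0,0,0],[0,0,0],[0,0,0],[0,0,0],[0,0,0],[0,0,0],[0,0,0],[0,0,0]], "slide": [[0,2,-15],[0,2,-35],[0,2,-50],[0,2,-57],[0,2,-61],[0,2,-65],[0,2,-69],[0,2,-73],[0,2,-77],[0,2,-81],[0,2,-85],[0,2,-89],[0,2,-93],[0,2,-97],[0,2,-100],[0,2,-103],[0,2,-103],[0,2,-103],[0,2,-103]], "grip": [50,50,50,50,50,50,50,50,50,50,50,50,50,50,50,50,50,50,50]}}

```text
time_s: 14.45
tcp_pos: [0.5305, -0.0007, 0.1298]
orientation: [0.0, -0.0, 1.0, -0.0]
wrist_force: [-0.9, 0.2, -0.9]
opening: 0.0593
grasp_force: 30.0
```

Emit:
{"api": "play_rows", "payload": {"turn": [[0,0,0],[0,0,0],[0,0,0],[0,0,0],[0,0,0],[0,0,0],[0,0,0],[0,0,0],[0,0,0],[0,0,0],[0,0,0],[0,0,0],[0,0,0],[0,0,0],[0,0,0]], "slide": [[0,-1,-1.5],[0,-1,-1.5],[0,-1,-1.5],[0,-1,-1.5],[0,-1,-1.5],[0,-1,-1.5],[0,-1,-1.5],[0,-1,-1.5],[0,-1,5],[0,-1,25],[0,-1,50],[0,-1,80],[0,-1,100],[0,-1,120],[0,-1,120]], "grip": [50,50,50,82,82,82,82,82,82,82,82,82,82,82,82]}}

```text
time_s: 15.7
tcp_pos: [0.5316, -0.0018, 0.2553]
orientation: [0.004, -0.0, 1.0, -0.0]
wrist_force: [-0.3, 0.7, 1.5]
opening: 0.082
grasp_force: 0.0
```

Emit:
{"api": "play_rows", "payload": {"turn": [[0,0,0],[0,0,0],[0,0,0],[0,0,0],[0,0,0],[0,0,0],[0,0,0],[0,0,0],[0,0,0],[0,0,0]], "slide": [[-60,130,20],[-60,130,20],[-60,130,20],[-60,130,20],[-60,130,20],[-60,130,20],[-60,130,20],[-60,130,20],[-60,130,20],[-60,130,20]], "grip": [82,82,82,82,82,82,82,82,82,82]}}

```text
time_s: 16.53
tcp_pos: [0.4708, 0.1274, 0.2692]
orientation: [-0.0, 0.001, 1.0, -0.0]
wrist_force: [-0.4, -0.2, 0.2]
opening: 0.082
grasp_force: 0.0
```

Run:
```python
from h import *
for n in("top","side"):
    p,d=capture(n);K,T=camT(n);W=cloud(d,K,T);k=(blue(p)>0)&(d>0)&(np.hypot(W[...,0]-.529,W[...,1]+.003)<.033)&(W[...,2]>.06)
    x=W[k];A=np.c_[x[:,:2]-x[:,:2].mean(0),np.ones(len(x))]
    print(n,k.sum(),np.median(x[:,2]),x.mean(0),"slope",np.linalg.lstsq(A,x[:,2],rcond=None)[0])
    blobs(p,d,K,T) if n=="top" else 0
    if n=="side": 
        cv2.imwrite("pics/s7.png",cv2.resize(p[180:300,220:380],(800,600),interpolation=cv2.INTER_CUBIC)[:,:,::-1])
```

```text
top 564 0.0716558878780269 [ 0.53047647 -0.00306296  0.07162592] slope [ 0.01959835 -0.01635996  0.07162592]
[ 39. 237.] 6517 z 0.0103 enc 0.6212 0.6472 r 0.1457 topmean [0.611  0.6396 0.0096]
side 455 0.07141836782511346 [ 0.53217237 -0.00465887  0.07099558] slope [0.00880673 0.06535931 0.07099558]
```

View pics/s7.png

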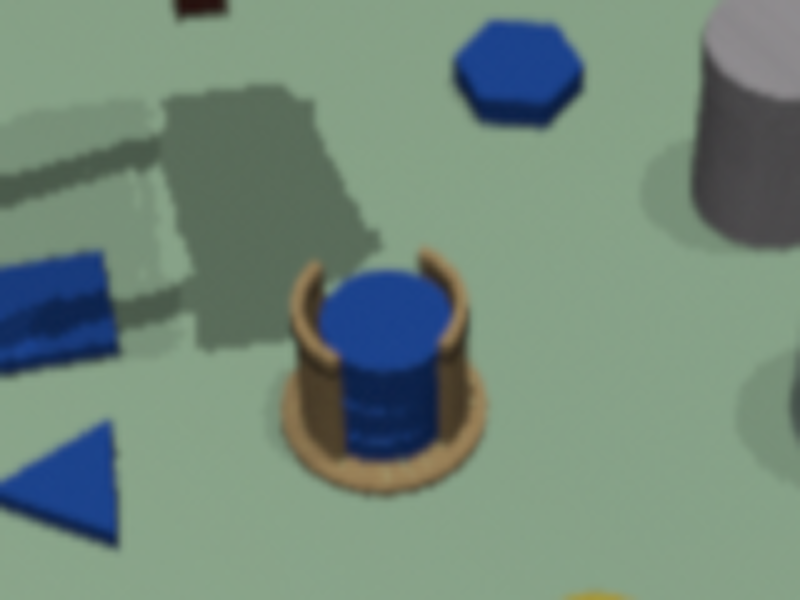

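The pile sits flat in the tube (385,320), its top at about 72 mm in world height, which is 70 mm above the mat and level with the line. Nothing else near it has moved.

```bash
python3 -c "
from station import robot;print(robot.hand_in())"
```

```text
the job is handed in; nothing more can be done
None
```

The job is handed in: the tube now holds thin, thin and thick discs, its top measured about 70 mm above the mat at the black line, with the spare thick disc left untouched on the mat and about 17 s of the 59 s used.

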